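Fit the handwheel to the spare gate valve and wind it shut

TASK

The spare gate valve was left a turn or so open, and it has to go into store shut so that no dirt gets on its seat. Put the red handwheel on the square of the valve's spindle, right down on its shoulder, and with it wind the spindle clockwise until the valve is fully shut. Leave the wheel sitting on the spindle, and leave the other spares where they lie.

Things in the scene. Friction and masses are not known exactly. Their poses are not given: they have to be found in the camera images.
- valve: bronze gate valve, 170 mm long, flanges 140 mm across, one bolted to a dark steel angle plate (foot 150 x 235 mm) fixed to the shelf. Origin: on the shelf surface, straight below the spindle axis; y along the valve's bore, z up. The gland below the spindle's shoulder reaches 194 mm above the shelf, 30 mm from the axis; nothing fixed stands higher.
- spindle_seat (a point): on the axis of the upright steel spindle, at the top of its round shoulder (30 mm across, 206 mm above the shelf), where the hub comes to sit. x, y: square to the flats of its 16 mm square, turning with it; z up. The square is 28 mm long above this point (top 3 mm chamfered to 11.6 mm). The spindle does not rise as it turns.
- spindle_tip (a point): tip of the threaded stud, 12 mm across and 20 mm long, on top of the spindle's square; 48 mm above spindle_seat, same axes
- spindle (a joint): angle of the valve spindle in rad: 0 is shut, dead against its stop; it grows counter-clockwise seen from above (opening), so winding clockwise brings it down to 0. It starts between 6.8 and 8.2. Packing friction about 0.3 N m (6 N pushed at mid spoke); it stays where it is left.
- wheel: red handwheel, 180 mm across, about 0.6 kg, loose, lying flat, right way up. Origin: centre of the hub's underside, z up. Rim: 16 mm bar, 74 to 90 mm from the axis, underside level with the hub's. Four spokes along the x and y axes, 9 mm wide, 4 to 13 mm above the hub's underside.
- wheel_hub_top (a point): centre of the top of the handwheel's hub: 40 mm across, 32 mm high, standing 19 mm clear above the spokes. An 18 mm square bore runs right through, its sides square to the spokes: any of the four quarter turns fits the spindle's square, with about 0.13 rad of play either way. Same axes as the wheel.
- wheel_nut: steel hexagon nut of the handwheel, 19 mm across flats, 10 mm high, lying flat; bystander; origin at its underside
- wheel_washer: steel washer of the handwheel, 36 mm across, 4 mm thick, lying flat; bystander; origin at its underside
- valve_ball_center (a point): black rubber valve ball, 60 mm across, on the shelf below the magnetic strip; bystander; the point is its centre
- drain_cock: brass drain cock, 85 mm long, 42 mm high, with a T handle, lying below the magnetic strip; bystander; origin at its underside
- spanner: steel open-ended spanner, 180 mm long, lying flat; bystander; origin at the middle of its underside

How it is judged:
By the outcome, as a careful person would: the job done as asked, in the order asked, and still so for the second after the job is handed in, with the robot touching nothing.
It also fails if it takes over 72 s, if anything falls off the work surface, if the arm or the gripper's body presses on something with over 40 N, if the wrist force passes 120 N, or if a joint passes its speed limit or range.

ROBOT

A 6-joint arm with a two-finger parallel gripper is mounted at the origin on the work surface. World frame = base frame: x ahead of the robot, y to its left, z up, the work surface at z = 0. Lengths are in m, angles in rad, forces in N, time in s.
With the tool pointing down it reaches from about 0.3 to 0.825 m from the base axis. Payload 5.4 kg.
Tool frame: the origin (TCP) lies at the very end of the fingers, on their centre line; the grasp point (between the pads) lies 19 mm behind it; z points along the fingers, y is the line along which they close (so a half turn about z gives the same grasp; the last joint's range is limited). The gripper opens to 92 mm and grips with 3 to 60 N. Pads are 20 mm wide; open, the fingers measure 128 mm over their backs; the gripper's body (75 mm by 189 mm) begins 69 mm behind the grasp point.
Start: joints at [-1.42, 0.158, 1.597, -0, 1.386, -0.21], TCP at [0.203, -0.538, 0.215] pointing down, gripper open.
Joint ranges: [-2.91, 2.91], [-0.94, 2.29], [0.18, 2.7], [-1.29, 4.43], [0.17, 2.64], [-3, 3]. Speed limits (rad/s): [2.57, 2.57, 3.14, 3.14, 3.14, 3.14].

INTERFACE

Orientations are given as a rotation vector (axis times angle).
In Python, from station import * gives the robot as it stands. The module is installed in compiled form; this text tells all that it offers. Calls block until the motion is done:
- move_ptp(position, orientation): joint-space move of the TCP to a pose.
- line_to(position, orientation=None, rate=0.15): straight line of the TCP; orientation=None keeps the orientation; rate is the mean speed in m/s.
- move_j(angles): joint-space move.
- move_gripper(opening, f_grip=None): opening from 0.0 (shut) to 1.0 (fully open); f_grip is the grip in N (None keeps the last); returns when the fingers have stopped.
- wait(seconds).
- inverse_kinematics(position, orientation): joint angles nearest the present ones, or None.
- read_state(): the state.
- camera(name): name is "scene" or "top"; returns a dict with "pixels" (420x560x3 uint8, red, green, blue), "z_map" (420x560 float32, m along the optical axis (not along the pixel's ray), 0 where there is no reading), "mtx" (3x3 intrinsics, pixels), "world_from_camera" (4x4, takes a point from camera to world coordinates). Camera axes: x right, y up, looking along -z (the intrinsics and any distortion apply to the point x, -y, -z); pixel columns grow to the right and rows downward; lengths in m; the calibration is good to about 2 mm. A picture is of the moment at which its call begins.
A pose or a line that the arm cannot do raises Unreachable and nothing moves.
- sign_off(): hands the job in; it is judged then, once.
The state is a dict: "time": time; "q": joint angles; "dq": joint speeds; "tau": joint torques, N m; "tool_pos": TCP position; "orientation": TCP orientation; "ft_force": force on the tool from outside, world axes, zero at the start; "torque": the same for the moment, N m; "finger_gap": opening from 0.0 (shut) to 1.0 (fully open); "gripper_force": force on a finger pad.
Only numpy, scipy, OpenCV 4.12 (cv2) and the standard library are available. Lean on these libraries where they do the work, as an engineer would, in place of code of your own. Each camera call takes 0.05 s, during which the arm holds its last target. There are 200 camera calls.

## Working session

There is one attempt and no reset: what is moved stays moved. The work goes in short steps, each a Python script; the robot and the scene stay as the last script left them, time stands still between calls to the robot, and variables do not carry over. Pictures are saved under pics/ and viewed, at most 10 in all, crops included, and the job is handed in when it is done.

```bash
mkdir -p pics; cat > h.py <<'E'
from station import *
import numpy as np, cv2
def save(n,name):
    c=camera(n); cv2.imwrite(f"pics/{name}.png",c["pixels"][:,:,::-1]); np.savez(f"pics/{name}.npz",**c); return c
def pts(c):
    z=c["z_map"]; K=c["mtx"]; v,u=np.mgrid[:z.shape[0],:z.shape[1]]
    P=np.stack([(u-K[0,2])/K[0,0]*z,-(v-K[1,2])/K[1,1]*z,-z],-1)
    T=c["world_from_camera"]; return P@T[:3,:3].T+T[:3,3]
E
python3 - <<'E'
from h import *
for n in("top","scene"):
    c=save(n,n+"1"); print(c.keys(),c["mtx"],c["world_from_camera"])
s=read_state();print(s)
E
```

```text
dict_keys(['pixels', 'z_map', 'mtx', 'world_from_camera']) [[543.58808534   0.         276.41620725]
 [  0.         543.58808534 206.60912239]
 [  0.           0.           1.        ]] [[-0.00557859  0.98597736 -0.16678586  0.39749078]
 [-0.99987417 -0.00797673 -0.01371209 -0.01888539]
 [-0.01485021  0.16668838  0.98589779  1.27989823]
 [ 0.          0.          0.          1.        ]]
dict_keys(['pixels', 'z_map', 'mtx', 'world_from_camera']) [[394.92363211   0.         278.74853905]
 [  0.         394.92363211 211.17147791]
 [  0.           0.           1.        ]] [[ 1.99638628e-01 -7.43593955e-01  6.38131999e-01  1.08799019e+00]
 [ 9.79869554e-01  1.51681359e-01 -1.29801471e-01 -1.22667753e-01]
 [-2.73139077e-04  6.51199505e-01  7.58906536e-01  7.58252432e-01]
 [ 0.00000000e+00  0.00000000e+00  0.00000000e+00  1.00000000e+00]]
{'time': 0.1, 'q': array([-1.42009079e+00,  1.58958298e-01,  1.59809787e+00,  1.12883061e-05,
        1.38619306e+00, -2.10079525e-01]), 'dq': array([-0.00069715, -0.00035203, -0.00248725, -0.00063997, -0.00010141,
       -0.00050504]), 'tau': array([ 1.91086765e-03, -3.86499274e+01, -3.22960246e+01,  7.03646941e-02,
        3.38964514e-02, -5.85438897e-05]), 'tool_pos': array([ 0.20288902, -0.53741898,  0.21373718]), 'orientation': array([-3.08898703e+00, -5.63350964e-01, -9.46086143e-05]), 'ft_force': array([-0.32876507, -0.28498711, -0.58627815]), 'torque': array([-0.03392781, -0.00279302, -0.00343854]), 'gripper_force': 0.0, 'finger_gap': 1.000348693445803}
```

View pics/top1.png

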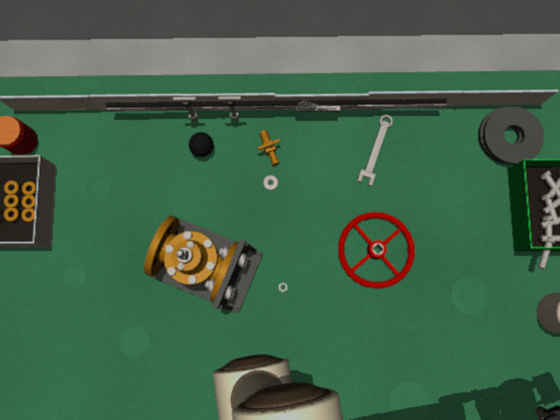

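View pics/scene1.png

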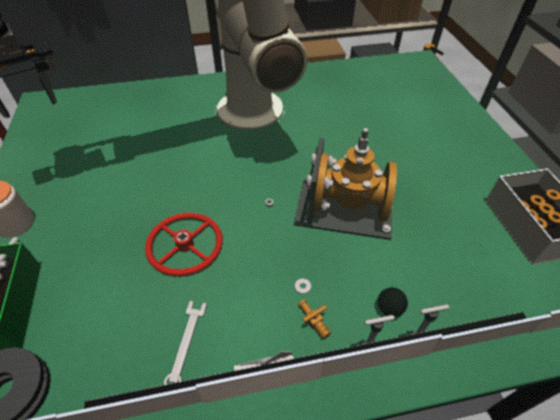

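Top view: wheel hub at about (376,250), with spokes diagonal; spindle tip at about (184,255); the nut at (283,287), and the washer, cock and spanner lie beyond. The scene view shows the spindle standing clear at (364,135).

```bash
python3 - <<'E'
from h import *
for n in("top1","scene1"):
    c=dict(np.load(f"pics/{n}.npz")); P=pts(c); im=c["pixels"].astype(int)
    m=(im[...,0]>90)&(im[...,1]<50)&(im[...,2]<50)&(c["z_map"]>0)
    m&=(P[...,0]>.25)&(P[...,0]<.7)&(P[...,1]<.05)&(P[...,1]>-.4)&(P[...,2]<.06)
    Q=P[m]; (cx,cy),r=cv2.minEnclosingCircle(Q[:,:2].astype(np.float32)); print(n,"wheel",cx,cy,r,np.percentile(Q[:,2],[5,50,95]))
    top=Q[Q[:,2]>.027]; print(' hubpts',top.mean(0),len(top), 'hub center',(top[:,:2].min(0)+top[:,:2].max(0))/2)
    d=Q[:,:2]-[cx,cy]; rr=np.hypot(*d.T); s=(rr>.03)&(rr<.068)
    a=np.arctan2(d[s,1],d[s,0]); print(' spoke ang',np.angle(np.exp(4j*a).mean())/4,np.abs(np.exp(4j*a).mean()))
    # rim circle fit
    rim=d[rr>.072]; A=np.c_[2*rim,np.ones(len(rim))]; x=np.linalg.lstsq(A,(rim**2).sum(1),rcond=None)[0]; print(' rimfit',cx+x[0],cy+x[1])
    v=(P[...,2]>.197)&(P[...,2]<.3)&(P[...,1]>0.1)&(P[...,1]<.35)&(P[...,0]>.25)&(P[...,0]<.6)
    R=P[v]; print(' spindle',len(R))
    for lo,hi in((.197,.206),(.206,.215),(.215,.232),(.232,.238),(.238,.25),(.25,.26)):
        t=R[(R[:,2]>=lo)&(R[:,2]<hi)]
        if len(t):print('  ',lo,len(t),t.mean(0).round(4),t.min(0).round(4),t.max(0).round(4))
    vv,uu=np.where(v); 
    if len(vv):
        print(uu.min(),uu.max(),vv.min(),vv.max())
    u0,v0=(184,255) if n[0]=='t' else (364,140)
    cv2.imwrite(f"pics/crop_{n}.png",cv2.resize(im[v0-30:v0+30,u0-40:u0+40,::-1].astype(np.uint8),None,fx=10,fy=10,interpolation=cv2.INTER_CUBIC))
E
```

```text
top1 wheel 0.5092514753341675 -0.23204974830150604 0.0885741114616394 [0.00963256 0.01470384 0.02930227]
 hubpts [ 0.50837176 -0.23039666  0.03250781] 96 hub center [ 0.5083826  -0.23172232]
 spoke ang 0.6856275384229149 0.9798366144553702
 rimfit 0.5090400968190966 -0.2317379486770241
 spindle 186
   0.197 51 [0.483  0.1768 0.204 ] [0.4623 0.1658 0.1971] [0.5082 0.1935 0.206 ]
   0.206 45 [0.4823 0.1752 0.2083] [0.4714 0.1655 0.2061] [0.4973 0.189  0.2134]
   0.215 24 [0.4825 0.1751 0.2262] [0.4759 0.1705 0.216 ] [0.4932 0.1849 0.2318]
   0.232 19 [0.4833 0.1761 0.2341] [0.4774 0.1708 0.2321] [0.491  0.1875 0.238 ]
   0.238 13 [0.4835 0.1754 0.2436] [0.4785 0.1732 0.2384] [0.4901 0.1797 0.2488]
   0.25 32 [0.4845 0.1794 0.2531] [0.4798 0.1732 0.2504] [0.4894 0.1844 0.2555]
177 217 243 370
scene1 wheel 0.5108078122138977 -0.2304345816373825 0.08763956278562546 [0.0095148  0.01346535 0.017271  ]
 hubpts [ 0.51784515 -0.2292853   0.03074122] 42 hub center [ 0.51215844 -0.23164554]
 spoke ang 0.6798953757103189 0.9850193050067629
 rimfit 0.5117405039198102 -0.23054760642390998
 spindle 274
   0.197 58 [0.4904 0.1767 0.2036] [0.4718 0.166  0.1994] [0.4976 0.1942 0.206 ]
   0.206 45 [0.4886 0.178  0.2097] [0.4707 0.1657 0.2061] [0.4974 0.1941 0.2148]
   0.215 68 [0.4884 0.1778 0.2246] [0.4734 0.1707 0.2155] [0.4932 0.1877 0.2319]
   0.232 19 [0.4874 0.1779 0.2341] [0.477  0.1715 0.2321] [0.4911 0.1847 0.237 ]
   0.238 32 [0.4869 0.1787 0.2439] [0.4807 0.174  0.2382] [0.4896 0.1851 0.25  ]
   0.25 19 [0.4846 0.179  0.2526] [0.4794 0.1748 0.2502] [0.4887 0.1838 0.2548]
303 368 60 154
```

View pics/crop_top1.png

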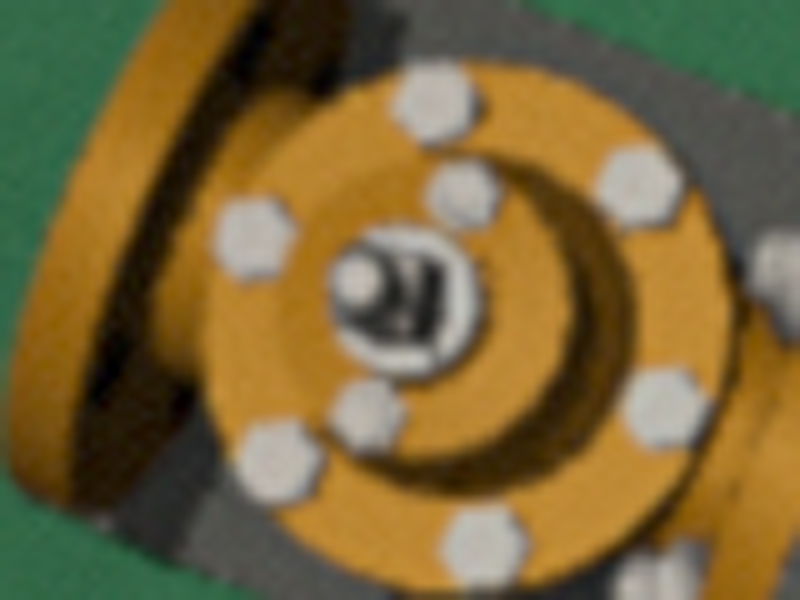

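View pics/crop_scene1.png

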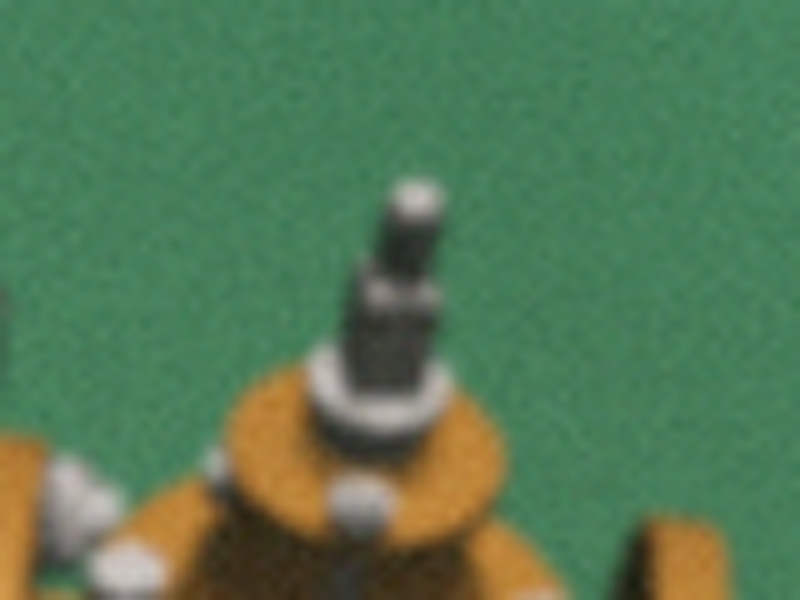

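The top crop shows the stud at full-image px (180,253) and the shoulder around (184,256); the scene crop shows the square's dark flats at x≈358–368. Next I estimate the square's angle and grasp the wheel's hub between the spokes.

```bash
cat >> h.py <<'E'
from scipy.spatial.transform import Rotation as Ro
def ori(yaw): return (Ro.from_euler('z',yaw)*Ro.from_euler('x',np.pi)).as_rotvec()
def jt(pos,yaw,q6):  # joints for tool-down pose with q6 on the wanted branch
    q=np.array(inverse_kinematics(pos,ori(yaw))); k=np.round((q6-q[5])/(2*np.pi)); q[5]+=2*np.pi*k; return q
def st(m=''):
    s=read_state(); print(m,'t%.2f'%s['time'],s['tool_pos'].round(4),'q6 %.3f'%s['q'][5],'F',s['ft_force'].round(1),'M',s['torque'].round(2),'gap %.3f'%s['finger_gap'],'g %.1f'%s['gripper_force']); return s
E
python3 - <<'E'
from h import *
L=[]
for n in("top1","scene1"):
    c=dict(np.load(f"pics/{n}.npz")); P=pts(c).reshape(-1,3)
    Q=P[(abs(P[:,0]-.4845)<.013)&(abs(P[:,1]-.1795)<.013)&(P[:,2]>.211)&(P[:,2]<.230)]; L.append(Q)
    d=Q[:,:2]-[.4845,.1795]; print(n,(d*1000).round(1)[np.argsort(np.arctan2(*d.T[::-1]))].tolist())
A=np.vstack(L); print(cv2.minAreaRect(A[:,:2].astype(np.float32)*1000))
print([inverse_kinematics([.51,-.2312,.1],ori(a)) for a in(-.1,1.47)])
E
```

```text
top1 [[-8.1, -1.2], [-8.6, -4.3], [-8.5, -6.0], [-8.0, -6.7], [-6.8, -6.4], [-6.1, -6.8], [-5.4, -7.1], [-4.3, -6.9], [-3.6, -7.3], [-2.8, -8.0], [-1.8, -7.7], [-0.9, -8.1], [0.1, -7.9], [1.3, -7.4], [1.9, -8.1], [3.6, -8.6], [5.3, -9.0], [-7.4, 2.4], [-6.7, 1.4]]
scene1 [[-10.7, -4.9], [-9.1, -6.1], [-7.9, -5.8], [-5.9, -6.3], [-5.6, -6.0], [-5.3, -6.6], [-4.0, -6.4], [-3.5, -7.0], [-3.3, -6.7], [-1.4, -7.2], [-0.8, -7.0], [-0.7, -7.5], [1.2, -7.5], [4.0, -8.0], [4.6, -8.8], [4.4, -6.4], [6.0, -8.5], [5.5, -7.9], [5.8, -8.0], [5.5, -7.4], [4.2, -5.4], [5.4, -6.4], [5.0, -5.8], [7.5, -8.4], [6.1, -5.9], [6.1, -5.9], [6.0, -5.4], [6.0, -5.0], [7.5, -6.1], [5.2, -4.1], [6.5, -4.3], [6.5, -3.8], [7.4, -4.3], [6.4, -3.3], [6.3, -3.2], [9.0, -4.1], [4.7, -2.0], [4.6, -1.5], [5.7, -1.7], [5.3, -1.4], [8.1, -2.0], [6.4, -1.5], [6.5, -1.5], [7.5, -1.2], [8.3, -0.2], [7.5, -0.2], [6.3, -0.1], [7.1, 0.4], [6.1, 0.4], [7.3, 0.8], [7.3, 1.2], [6.5, 1.1], [9.7, 1.9], [8.3, 1.7], [7.0, 1.8], [7.9, 2.3], [8.1, 2.5], [8.3, 4.2], [5.9, 3.2], [6.7, 3.8], [6.7, 4.2], [7.5, 4.8], [6.6, 4.6], [7.4, 5.2], [8.1, 5.8], [8.4, 6.1], [8.4, 6.4], [8.6, 7.0], [5.9, 5.1], [6.8, 6.0], [7.7, 7.3], [5.9, 7.9]]
((484.2555847167969, 179.70608520507812), (16.833847045898438, 19.40964126586914), 82.81231689453125)
[array([-6.41416426e-01,  2.35774534e-01,  1.74562281e+00, -8.88178420e-16,
        1.16019531e+00,  1.02937990e+00]), array([-0.64141643,  0.23577453,  1.74562281,  0.        ,  1.16019531,
       -0.5406201 ])]
```

```bash
python3 - <<'E'
from h import *
W=np.array([.510,-.2312]); yaw=-.102+np.pi/2
q=jt([*W,.10],yaw,-.54); move_j(q); st('above')
line_to([*W,.007],rate=.1); st('down')
move_gripper(0.0,40); st('grip')
line_to([*W,.31],rate=.2); st('up')
save("top","top2")
S=[.4845,.1795]
for m in range(-3,4):
    print(m, (jt([*S,.30],.625+m*np.pi/2,0)))
E
```

```text
above t1.75 [ 0.51   -0.2323  0.1005] q6 -0.539 F [ 0.2 -0.5  0.5] M [-0.1  -0.03  0.02] gap 1.003 g 0.0
down t2.83 [ 0.5106 -0.2316  0.0078] q6 -0.539 F [-1.  -1.   0.1] M [-0.06 -0.04  0.01] gap 1.002 g 0.0
grip t3.67 [ 0.5087 -0.2309  0.0069] q6 -0.539 F [-4.5  1.3  4.9] M [0.09 0.95 0.  ] gap 0.427 g 40.0
up t5.34 [ 0.5095 -0.2308  0.3085] q6 -0.539 F [ 1.2 -0.8 -4.8] M [-0.04 -0.06 -0.06] gap 0.428 g 40.0
-3 [ 0.12061405 -0.03913081  1.63617405  0.          1.54454942 -0.50438595]
-2 [ 0.12061405 -0.03913081  1.63617405  0.          1.54454942 -2.07518228]
-1 [ 1.20614051e-01 -3.91308136e-02  1.63617405e+00 -4.44089210e-16
  1.54454942e+00  2.63720670e+00]
0 [ 1.20614051e-01 -3.91308136e-02  1.63617405e+00 -4.44089210e-16
  1.54454942e+00  1.06641038e+00]
1 [ 0.12061405 -0.03913081  1.63617405  0.          1.54454942 -0.50438595]
2 [ 0.12061405 -0.03913081  1.63617405  0.          1.54454942 -2.07518228]
3 [ 1.20614051e-01 -3.91308136e-02  1.63617405e+00 -4.44089210e-16
  1.54454942e+00  2.63720670e+00]
```

```bash
python3 - <<'E'
from h import *
move_j(jt([.4845,.1795,.32],.625,-2.075)); wait(.3); s=st('over')
for n in("top","scene"):
    c=save(n,n+"3"); P=pts(c); im=c["pixels"].astype(int)
    m=(im[...,0]>90)&(im[...,1]<60)&(im[...,2]<60)&(c["z_map"]>0)&(P[...,2]>.28)&(P[...,2]<.37)&(np.hypot(P[...,0]-.4845,P[...,1]-.1795)<.12)
    Q=P[m]; d=Q[:,:2]-[.4845,.1795]; rr=np.hypot(*d.T)
    rim=d[rr>.070]; A=np.c_[2*rim,np.ones(len(rim))]; x=np.linalg.lstsq(A,(rim**2).sum(1),rcond=None)[0]; print(n,len(Q),'rim c',x[:2]+[.4845,.1795],(cv2.minEnclosingCircle(rim.astype(np.float32))))
    sp=(rr>.035)&(rr<.068); a=np.arctan2(*(d[sp]-x[:2]).T[::-1]); e=np.exp(4j*a).mean(); print(' spoke',np.angle(e)/4,abs(e))
    R=Q[rr>.07]; pl=np.linalg.lstsq(np.c_[R[:,:2]-[.4845,.1795],np.ones(len(R))],R[:,2],rcond=None)[0]; print(' plane',pl)
E
```

```text
over t7.22 [0.4847 0.1791 0.3199] q6 1.066 F [-0.7  0.6 -3.8] M [-0.02  0.   -0.04] gap 0.428 g 40.0
top 769 rim c [0.48466906 0.17764415] ((-0.00026666419580578804, -0.0025576765183359385), 0.08877702057361603)
 spoke -0.16510470805376706 0.9940733899738907
 plane [ 0.0016434  -0.00297641  0.32781443]
scene 993 rim c [0.48832037 0.17666489] ((0.0022255261428654194, -0.003700367407873273), 0.08938852697610855)
 spoke -0.13834405616860074 0.9776531710306463
 plane [-0.0026479  -0.00125105  0.32709615]
```

View pics/scene3.png

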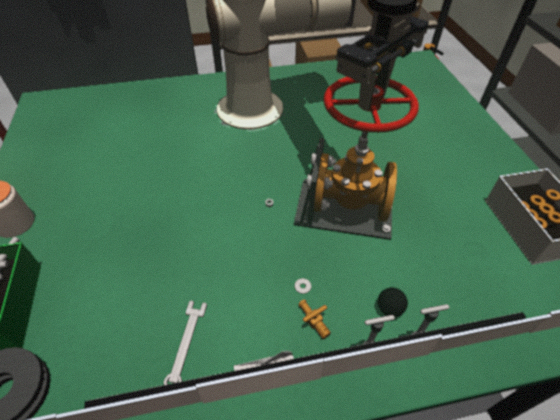

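The scene view shows the wheel level above the spindle tip at (364,135). The gripper is on the other half-turn branch, so I'll turn it π to get winding travel. Measuring again there separates camera bias from any offset in the grip.

```bash
cat >> h.py <<'E'
def wheel(n,name,z,c0=(.4845,.1795)):
    c=save(n,name); P=pts(c); im=c["pixels"].astype(int); c0=np.array(c0)
    m=(im[...,0]>90)&(im[...,1]<60)&(im[...,2]<60)&(c["z_map"]>0)&(abs(P[...,2]-z)<.03)&(np.hypot(P[...,0]-c0[0],P[...,1]-c0[1])<.12)
    Q=P[m]; d=Q[:,:2]-c0; rr=np.hypot(*d.T); rim=d[rr>.070]
    x=np.linalg.lstsq(np.c_[2*rim,np.ones(len(rim))],(rim**2).sum(1),rcond=None)[0][:2]
    sp=(rr>.035)&(rr<.068); a=np.arctan2(*(d[sp]-x).T[::-1]); e=np.exp(4j*a).mean()
    R=Q[rr>.07]; pl=np.linalg.lstsq(np.c_[R[:,:2]-c0,np.ones(len(R))],R[:,2],rcond=None)[0]
    print(n,len(Q),'c',(x+c0).round(4),'spoke %.3f (%.2f)'%(np.angle(e)/4,abs(e)),'plane',pl.round(4))
E
python3 - <<'E'
from h import *
move_j(jt([.4845,.1795,.32],.625+np.pi,-2.075)); wait(.3); st('over')
for n in("top","scene"): wheel(n,n+"4",.325)
E
```

```text
over t10.27 [0.4845 0.1795 0.32  ] q6 -2.075 F [-0.5 -0.6 -4.5] M [ 0.1  -0.1   0.01] gap 0.426 g 40.0
top 659 c [0.4873 0.1801] spoke -0.145 (0.99) plane [-0.0021  0.0077  0.3281]
scene 1001 c [0.4913 0.1792] spoke -0.145 (0.98) plane [-0.0098  0.0048  0.3273]
```

```bash
python3 - <<'E'
from h import *
X=[.4824,.1788]
line_to([*X,.272],rate=.15); s=st('pre'); f0=s['ft_force']
for z in(.262,.254,.246,.241,.238,.236,.234,.232,.230,.228,.225,.222,.218,.215,.213):
    line_to([*X,z],rate=.05); s=st(z); d=s['ft_force']-f0
    if np.linalg.norm(d)>12: print('contact',d); break
E
```

```text
pre t10.83 [0.4824 0.1788 0.2722] q6 -2.076 F [-0.4 -0.6 -5.2] M [ 0.07 -0.11  0.02] gap 0.429 g 40.0
0.262 t11.18 [0.4824 0.1788 0.262 ] q6 -2.076 F [-0.2 -0.4 -5. ] M [ 0.1  -0.13  0.  ] gap 0.425 g 40.0
0.254 t11.49 [0.4821 0.1788 0.2534] q6 -2.076 F [ 0.8 -0.1 -4.7] M [ 0.11 -0.12 -0.01] gap 0.431 g 40.0
0.246 t11.80 [0.482  0.1788 0.2454] q6 -2.076 F [-0.1  0.  -5. ] M [ 0.14 -0.14 -0.02] gap 0.422 g 40.0
0.241 t12.05 [0.4821 0.1788 0.2406] q6 -2.076 F [ 0.  -0.2 -4.7] M [ 0.08 -0.07  0.03] gap 0.431 g 40.0
0.238 t12.30 [0.4823 0.1789 0.2381] q6 -2.076 F [-0.8 -0.  -2.7] M [ 0.18  0.19 -0.03] gap 0.426 g 40.0
0.236 t12.55 [0.4825 0.179  0.2375] q6 -2.076 F [-5.2  0.3  5.4] M [0.13 0.93 0.04] gap 0.424 g 40.0
0.234 t12.80 [0.4818 0.1791 0.2339] q6 -2.076 F [-3.5  0.8 -2.3] M [0.26 0.6  0.04] gap 0.427 g 40.0
0.232 t13.05 [0.4817 0.1789 0.231 ] q6 -2.076 F [-3.4  1.  -6. ] M [ 0.32  0.64 -0.04] gap 0.426 g 40.0
0.23 t13.30 [0.4817 0.1789 0.2293] q6 -2.076 F [-5.1  0.8 -3.8] M [ 0.37  0.92 -0.02] gap 0.428 g 40.0
0.228 t13.55 [0.4817 0.1789 0.2275] q6 -2.076 F [-5.1  1.4 -2.5] M [ 0.33  0.93 -0.04] gap 0.431 g 40.0
0.225 t13.80 [0.4817 0.1789 0.2245] q6 -2.076 F [-5.4  1.7 -3. ] M [ 0.35  0.93 -0.  ] gap 0.427 g 40.0
0.222 t14.05 [0.4816 0.1789 0.2214] q6 -2.076 F [-6.   0.7 -2.7] M [ 0.33  0.89 -0.02] gap 0.427 g 40.0
0.218 t14.30 [0.4816 0.1789 0.2173] q6 -2.076 F [-4.5  1.3 -3.8] M [0.35 0.88 0.  ] gap 0.425 g 40.0
0.215 t14.55 [0.4816 0.1789 0.2144] q6 -2.076 F [-5.5  1.6 -3.2] M [0.31 0.88 0.07] gap 0.430 g 40.0
0.213 t14.80 [0.4816 0.179  0.2128] q6 -2.076 F [-6.4  1.6 -0.6] M [0.33 1.04 0.02] gap 0.429 g 40.0
```

The hub has gone onto the square. Next: push it down to the shoulder, release, regrip centred on the hub and check.

```bash
python3 - <<'E'
from h import *
X=[.4810,.1790]
for z in(.2115,.210,.2085,.207):
    line_to([*X,z],rate=.05); s=st(z)
    if s['ft_force'][2]>8: break
move_gripper(1.0); st('open')
line_to([*X,.213],rate=.05)
for n in("top","scene"): wheel(n,n+"5",.21)
move_gripper(0.0,50); st('grip')
E
```

```text
0.2115 t15.05 [0.4816 0.179  0.2128] q6 -2.075 F [-5.1  0.6  2.1] M [ 0.16  0.85 -0.05] gap 0.427 g 40.0
0.21 t15.30 [0.4817 0.179  0.2127] q6 -2.075 F [-8.8 -0.2 10.9] M [ 0.03  1.47 -0.03] gap 0.429 g 40.0
open t16.19 [0.481 0.179 0.21 ] q6 -2.075 F [ 0.   0.2 -0.4] M [ 0.11 -0.08 -0.06] gap 1.002 g 0.0
top 424 c [0.4843 0.1808] spoke -0.141 (1.00) plane [0.0024 0.0027 0.2211]
scene 940 c [0.4881 0.1792] spoke -0.154 (0.98) plane [-0.0097  0.0014  0.2202]
grip t17.38 [0.4811 0.1789 0.213 ] q6 -2.075 F [ 0.9 -1.6  0.2] M [ 0.09 -0.12  0.01] gap 0.427 g 50.0
```

View pics/scene5.png

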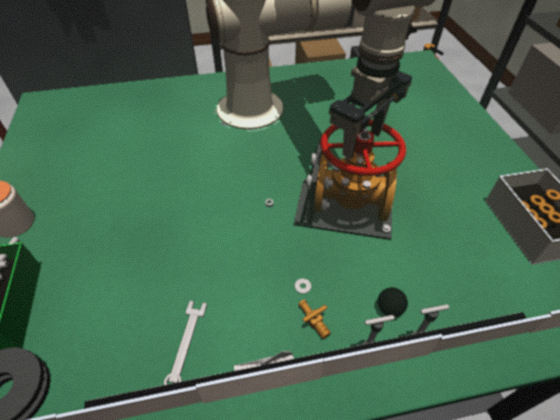

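The wheel sits level on the spindle, with its rim at (363,147) in the scene view. The z contact agrees with the shoulder. Winding clockwise now (q6 increasing).

```bash
python3 - <<'E'
from h import *
q=np.array(inverse_kinematics([.4810,.1790,.213],read_state()['orientation'])); print(q.round(3))
for a in(-1.5,-.4,.7,1.8,2.85):
    q[5]=a; move_j(q); s=st(a)
    if np.hypot(*s['ft_force'][:2])>35 or abs(s['torque'][2])>1.5: print('stop');break
for n in("top","scene"): wheel(n,n+"6",.21)
E
```

```text
[ 1.210e-01 -2.000e-03  1.770e+00 -0.000e+00  1.373e+00 -2.075e+00]
-1.5 t17.99 [0.4798 0.1798 0.213 ] q6 -1.501 F [-5.2  2.6  1.8] M [0.47 0.7  0.15] gap 0.427 g 50.0
-0.4 t19.02 [0.481  0.1819 0.213 ] q6 -0.402 F [-0.3  9.9 -1.9] M [ 1.72 -0.18  0.22] gap 0.426 g 50.0
0.7 t20.04 [0.4834 0.1817 0.2131] q6 0.698 F [10.2 10.  -6.8] M [ 1.85 -1.71  0.21] gap 0.429 g 50.0
1.8 t21.07 [0.4844 0.1796 0.2131] q6 1.798 F [12.7  4.3 -8.4] M [ 0.64 -2.19  0.14] gap 0.425 g 50.0
2.85 t22.05 [0.4831 0.1777 0.2131] q6 2.848 F [ 6.6 -4.1 -3.7] M [-0.51 -1.18  0.22] gap 0.429 g 50.0
top 890 c [0.4837 0.1794] spoke -0.367 (0.99) plane [ 0.0055 -0.0012  0.2207]
scene 974 c [0.4871 0.1787] spoke -0.372 (0.97) plane [-0.003   0.0009  0.2202]
```

```bash
python3 - <<'E'
from h import *
C=[.4821,.1797]
move_gripper(1.0); st('open')
o=read_state()['orientation']; p=read_state()['tool_pos']
line_to([*C,.240],rate=.1)
q=np.array(inverse_kinematics([*C,.240],o)); q[5]=2.85-1.5*np.pi; move_j(q)
line_to([*C,.213],rate=.1); st('down')
move_gripper(0.0,50); st('grip')
q=np.array(inverse_kinematics([*C,.213],read_state()['orientation'])); q6=q[5]=read_state()['q'][5]
a=q6+1.2
while a<2.85:
    q[5]=a; move_j(q); s=st('%.2f'%a)
    if abs(s['torque'][2])>.7 or np.hypot(*s['ft_force'][:2])>35: print('stop');break
    a+=.2
for n in("top","scene"): wheel(n,n+"7",.21)
E
```

```text
open t23.04 [0.481 0.179 0.213] q6 2.850 F [-1.   0.3 -0.4] M [ 0.13 -0.01 -0.02] gap 0.996 g 0.0
down t27.77 [0.4817 0.1797 0.2126] q6 -1.862 F [0.3 0.5 0.1] M [ 0.09 -0.1   0.04] gap 1.000 g 0.0
grip t28.62 [0.482  0.1799 0.213 ] q6 -1.862 F [-0.4  1.7  0.3] M [ 0.21 -0.06 -0.01] gap 0.429 g 50.0
-0.66 t29.73 [0.4821 0.18   0.213 ] q6 -0.663 F [-0.2  2.3  1.2] M [ 0.42 -0.12  0.14] gap 0.425 g 50.0
-0.46 t30.03 [0.4821 0.18   0.213 ] q6 -0.466 F [ 0.5  3.4 -0.2] M [ 0.56 -0.15 -0.05] gap 0.425 g 50.0
-0.26 t30.34 [0.4822 0.18   0.213 ] q6 -0.268 F [0.5 4.2 0.1] M [ 0.72 -0.19 -0.03] gap 0.433 g 50.0
-0.06 t30.65 [0.4822 0.1799 0.2131] q6 -0.069 F [1.1 4.6 0.7] M [ 0.8  -0.19 -0.02] gap 0.430 g 50.0
0.14 t30.96 [0.4822 0.1799 0.213 ] q6 0.131 F [ 1.6  4.7 -0.7] M [ 0.85 -0.17  0.02] gap 0.426 g 50.0
0.34 t31.27 [0.4822 0.1799 0.213 ] q6 0.331 F [ 0.8  5.2 -0.5] M [ 0.9  -0.28 -0.02] gap 0.424 g 50.0
0.54 t31.57 [0.4823 0.1799 0.213 ] q6 0.531 F [0.5 5.4 0.2] M [ 0.87 -0.28  0.  ] gap 0.429 g 50.0
0.74 t31.88 [0.4823 0.1799 0.2131] q6 0.731 F [ 0.4  5.4 -1.5] M [ 0.89 -0.3  -0.04] gap 0.425 g 50.0
0.94 t32.19 [0.4823 0.1799 0.213 ] q6 0.931 F [1.2 5.4 0.5] M [ 0.92 -0.29 -0.02] gap 0.426 g 50.0
1.14 t32.50 [0.4823 0.1799 0.213 ] q6 1.131 F [ 1.8  4.6 -0.5] M [ 0.89 -0.27 -0.04] gap 0.424 g 50.0
1.34 t32.81 [0.4823 0.1798 0.213 ] q6 1.330 F [ 1.6  4.6 -0.7] M [ 0.91 -0.3  -0.04] gap 0.425 g 50.0
1.54 t33.12 [0.4823 0.1798 0.213 ] q6 1.528 F [ 1.8  4.1 -1.5] M [ 0.83 -0.3   0.58] gap 0.423 g 50.0
1.74 t33.42 [0.4819 0.1798 0.2131] q6 1.728 F [-0.9  5.2  1.5] M [0.82 0.05 1.34] gap 0.422 g 58.7
stop
top 619 c [0.4836 0.1789] spoke -0.633 (0.99) plane [-0.0012  0.0012  0.2207]
scene 984 c [0.4866 0.1793] spoke -0.636 (0.98) plane [-0.0111  0.0035  0.2203]
```

Firm stop: 1.34 N m at a total of about 8.3 rad of wheel rotation, less the play, which fits the starting range. Release, rise clear and check.

```bash
python3 - <<'E'
from h import *
move_gripper(1.0); s=st('open')
line_to([.4821,.1797,.213],rate=.05); line_to([.4821,.1797,.33],rate=.12); st('up')
line_to([.35,-.15,.35],rate=.25); wait(.3); st('away')
c=None
for n in("top","scene"): wheel(n,n+"8",.21)
t,s=[cv2.imread(f"pics/{n}8.png") for n in("top","scene")]
cv2.imwrite("pics/both8.png",np.hstack([t[90:340,60:460],s[60:310,130:530]]))
E
```

```text
open t34.42 [0.4821 0.1797 0.213 ] q6 1.738 F [-0.4 -0.3  0.7] M [-0.02 -0.   -0.01] gap 0.996 g 0.0
up t35.79 [0.4817 0.1796 0.329 ] q6 1.738 F [-0.7 -0.8 -0.1] M [ 0.08 -0.02 -0.03] gap 0.997 g 0.0
away t37.67 [ 0.3501 -0.1496  0.35  ] q6 0.891 F [ 0.4  0.4 -0.3] M [0.02 0.05 0.01] gap 1.000 g 0.0
top 2492 c [0.4842 0.1792] spoke -0.601 (0.98) plane [0.0019 0.0005 0.2206]
scene 1433 c [0.4872 0.1785] spoke -0.604 (0.97) plane [-0.002   0.0018  0.2197]
```

View pics/both8.png

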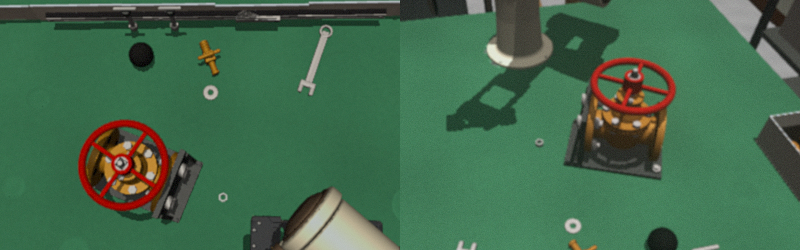

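Both views show the wheel level and seated (crop px (122,165) left, (633,85) right), the bystanders where they were and the robot clear.

```bash
python3 -c "
from station import *
print(sign_off())"
```

```text
the job is handed in; nothing more can be done
None
```

The handwheel is seated on the spindle's shoulder and left there, and I wound the spindle clockwise about 8.2 rad to a firm stop (1.3 N m), which I take as fully shut since I had no direct spindle reading; the other spares look undisturbed, and I handed the job in at about 38 s.

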